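Slide the scrap box under the spout and tip the offcuts in

ROBOT

A 6-joint arm with a two-finger parallel gripper is mounted at the origin on the work surface. World frame = base frame: x ahead of the robot, y to its left, z up, the work surface at z = 0. Lengths are in m, angles in rad, forces in N, time in s.
With the tool pointing down it reaches from about 0.325 to 0.775 m from the base axis. Payload 5.5 kg.
Tool frame: the origin (TCP) lies at the very end of the fingers, on their centre line; the grasp point (between the pads) lies 19 mm behind it (hold_point_z is the distance from the TCP to the grasp point, in m); z points along the fingers, y is the direction in which the jaws open and shut (so a half turn about z gives the same grasp; the last joint's range is limited). The gripper opens to 85 mm and grips with 20 to 120 N. Pads are 22 mm wide; open, the fingers measure 114 mm over their backs; the gripper's body (76 mm by 85 mm) begins 54 mm behind the grasp point. The pads swing forward as they close: fully open they stand 13 mm farther back than shut.
Start: joints at [1.181, 0.091, 1.231, -0, 1.82, -0.057], TCP at [0.196, 0.567, 0.231] pointing down, gripper open.
Joint ranges: [-2.87, 2.87], [-0.86, 2.18], [0.17, 2.46], [-1.51, 4.65], [0.06, 2.69], [-2.65, 2.65]. Speed limits (rad/s): [2.57, 2.57, 3.01, 3.14, 3.14, 3.14].

INTERFACE

Orientations are given as a 3x3 rotation matrix whose columns are the frame's x, y, z axes.
In Python, from plant import observe, grab_frame, calibration, sign_off, silhouettes, landmark_of, hold_point_z gives the robot as it stands.
- The arm moves only by the tool drive_tool, never from a script. Its argument "motion" is a list of rows, each a list of 7 numbers: the turn, a rotation vector about the tool's x, y, z in rad, then the shift along the tool's x, y, z in mm, then the opening in per cent of the stroke, from 0 (shut) to 100 (fully open). A call has 1 to 20 rows; each row is the pose to reach, as a shift and turn from the pose measured when the call began, along the tool's axes at that moment; what a row does not reach only later rows make up. A row lasts 1/8 s, in which the tool goes at most 62.5 mm and 10.7 degrees, less where a joint would pass 70% of its speed; a pose out of reach is approached as far as the arm can. A call with a gripper value outside its range is refused whole. The fingers move at their own pace and stop on an object; the grip force is fixed at half the most. Time passes only in rows, so rows that repeat a pose let the fingers close. It gives the time, the measured TCP pose, the force and the opening at its end, in the units of the state.
- observe(): the state, without advancing time (a new reading comes with each control period).
- grab_frame(name): name is "side" or "top" or "wrist"; returns (picture, depth): 480x640x3 uint8, red, green, blue; 480x640 float32, m along the optical axis (not along the pixel's ray), 0 where there is no reading.
- calibration(name): a dict with "K" (3x3 intrinsics, pixels), "xyz" and "attitude" of the camera in the world. Camera axes: x right, y up, looking along -z (the intrinsics and any distortion apply to the point x, -y, -z); pixel columns grow to the right and rows downward; lengths in m; the calibration is good to about 2 mm. The wrist camera is an equidistant fisheye: a pixel r from the principal point sees the ray r / f radians off the axis. A picture is of the moment at which its call begins: read the wrist's pose just before it. calibration takes no time and is no camera call; for the wrist camera it gives the pose at the moment of the call.
- sign_off(): hands the job in, once; it reports no verdict.
Trained networks look in the newest picture that a camera, given by its name, has taken for a name from the list of things; names that differ only in an ending like _2 or _b are one class to them, and where a whole thing is asked for, a point or a joint stands for the part that bears it (a point fixed in the world has none). Each returns a list of dicts, best first, with "score" (0 to 1); they miss things now and then, are a little off and sometimes report something else, mostly with a low value. They report only what shows in the picture. A call takes as long as a camera call.
- silhouettes(camera, name): "pixels" (480x640 bool, what is visible of it) and "bbox" ([left, top, right, bottom] in pixels, round what is visible of it).
- landmark_of(camera, name): "point" ([column, row] in pixels: a listed point, or the origin of a listed thing).
The state is a dict: "time": time; "joints": joint angles; "joint_velocities": joint speeds; "joint_efforts": joint torques, N m; "ee_pos": TCP position; "tcp_rot": TCP orientation; "contact_force": force on the tool from outside, world axes, zero at the start; "wrist_torque": the same for the moment, N m; "grip_width": finger opening in m.
Only numpy, scipy, OpenCV 4.12 (cv2) and the standard library are available. Lean on these libraries where they do the work, as an engineer would, in place of code of your own. Each camera call takes 0.05 s, during which the arm holds its last target.

TASK

Clear the three bar offcuts into the blue scrap box: slide the box along its rail until the whole mouth of the fixed spout is over it, and only then tip the tray by way of its red lever, so that its two offcuts drop through the spout into the box. The dark steel offcut lying on the bench must go into the box as well, whenever suits you. Leave the box under the spout and the tray swung back down level, and do not disturb the other things on the bench.

Things in the scene. Friction and masses are not known exactly. Their poses are not given: they have to be found in the camera images.
- box_floor (a point): Centre of the inner floor of the blue open scrap box, 22 mm above the bench. Box: 120 (x) by 150 (y) mm outside, walls 4, rim 93 mm above the bench. It rides captive on a slide rail, moving only along its own y, and starts near the rail's -y end; its way is to +y (330 mm at most, past the spout). About 0.8 kg; 2 to 5 N moves it and it stays where left. Its axes are also the spout's and tray's.
- push_plate (a point): Centre of the outer (-y) face of the yellow upright plate that the box carries on a bracket, for pushing it along. 80 wide (x), 80 tall, 8 mm thick; centre 61 mm and top 101 mm above the bench; it stands about 45 mm clear of the box's -y wall. This point lies 128 mm to -y of the box's middle. Axes as the box's.
- spout (a point): Middle of the lower mouth of the fixed bare-metal spout, 105 mm above the bench, over the rail's centre line. Mouth 104 (x) by 90 (y) mm: in y all of it must be over the box's inside, so the box's middle must stop within 25 mm of it in y; the rail sets x. The spout's -y wall (49 mm from the middle) rises to 220 mm. Its place along the rail varies.
- tray (a joint): Tilt of the tipping tray, rad: 0 level, 1.1 at its stop. Tray 108 (x) by 150 (y) mm, floor 168 mm above the bench, 36 mm walls on three sides, open towards the spout, hinged along x at its open edge, 46 mm to +y of the spout's middle. Its offcuts slide out at 0.5 to 0.8 rad. Let go, it swings back level by weight and a light spring; tipping takes 3 to 9 N at the lever.
- lever_grip (a point): Centre of the red round grip bar (95 long, along x; 20 mm thick) of the tray's lever, 142 mm to -x of the spout's middle. It turns with the tray, 130 mm from the hinge axis: at level it is 68 mm to +y of the axis and 279 mm above the bench; pushed towards -y it tips the tray, rising up to 19 mm midway, and fully tipped is 68 mm to -y of the axis, again at 279 mm.
- offcut0_mid (a point): bar offcut, 75 long (its x) by 24 by 24 mm, about 0.12 kg, bare aluminium, lying in the tray nearer the spout, long side across the tray; the point is at its centre
- offcut1_mid (a point): bar offcut, 75 long (its x) by 24 by 24 mm, about 0.12 kg, bare aluminium, lying in the tray farther from the spout, long side across the tray; the point is at its centre
- offcut2_mid (a point): bar offcut, 75 long (its x) by 24 by 24 mm, about 0.34 kg, dark steel, lying flat on the open bench in front of the rail; lying at any yaw; the point is at its centre
- piston: bystander: aluminium piston 78 mm across, 75 mm tall, standing in front of the rail; origin under its centre
- conrod: bystander: dark steel connecting rod 200 mm long, 22 mm high, lying behind the rail; origin under its middle
- micrometer: bystander: C-shaped micrometer about 190 mm long, 19 mm high, lying beyond the box; origin under the middle of the C's opening
- oil_can: bystander: red oil bottle 60 mm across, 160 mm tall; origin under its centre
- mug: bystander: blue mug 76 mm across, 90 mm tall; origin under its centre
- hammer: bystander: hammer lying at the right side; origin under its middle
- brush: bystander: bench brush lying at the left side; origin under its middle

How it is judged:
By the outcome, as a careful person would: the job done as asked, in the order asked, and still so for the second after the job is handed in, with the robot touching nothing.
It also fails if it takes over 72 s, if anything falls off the work surface, if the arm or the gripper's body presses on something with over 40 N, if the wrist force passes 120 N, or if a joint passes its speed limit or range.

## Working session

There is one attempt and no reset: what is moved stays moved. The work goes in short steps, Python scripts to look and compute and a tool call to move; the robot and the scene stay as the last step left them, time stands still between calls to the robot, and variables do not carry over. Pictures are saved under pics/ and viewed, and the job is handed in when it is done.

Besides the shell and the picture viewer there is one more tool, called after "Emit:" as a command line: name --pt "numbers of a row" for each row, then --argument value for the rest. drive_tool: Moves the arm, as the interface text tells. Its arguments: {"type":"object","properties":{"motion":{"type":"array","items":{"type":"array","items":{"type":"number"}}}},"required":["motion"]}

```bash
ls; mkdir -p pics
python3 - <<'E'
from plant import *
import cv2
o=observe(); print(o['time'],o['ee_pos'],o['tcp_rot'],o['contact_force'],o['grip_width'],hold_point_z)
for n in ['side','top','wrist']:
    p,d=grab_frame(n); cv2.imwrite(f'pics/{n}0.png',p[:,:,::-1]); c=calibration(n); print(n,c)
E
```

```text
pics
0.0 [0.19590728 0.56680566 0.23010683] [[-9.45120470e-01  3.26721127e-01 -7.76461559e-04]
 [ 3.26722027e-01  9.45118623e-01 -1.87215705e-03]
 [ 1.22175017e-04 -2.02310105e-03 -9.99997946e-01]] [ 0.66107938 -0.29610029 -0.8107926 ] 0.0853946435568748 0.0187
side {'K': array([[457.31309043,   0.        , 318.50621062],
       [  0.        , 457.31309043, 235.25946551],
       [  0.        ,   0.        ,   1.        ]]), 'xyz': array([0.52715224, 0.81572788, 1.12128403]), 'attitude': array([[-0.9964826 ,  0.06620519, -0.05137408],
       [-0.08374925, -0.7654719 ,  0.63799595],
       [ 0.00291322,  0.64005441,  0.76832407]])}
top {'K': array([[473.24173299,   0.        , 329.33259527],
       [  0.        , 473.24173299, 244.45809527],
       [  0.        ,   0.        ,   1.        ]]), 'xyz': array([0.33953007, 0.00582493, 1.59860391]), 'attitude': array([[ 0.0172689 ,  0.98625512, -0.16432475],
       [-0.99978929,  0.01520892, -0.01378602],
       [-0.01109733,  0.16452819,  0.98630995]])}
wrist {'K': array([[371.64829954,   0.        , 318.05173144],
       [  0.        , 371.64829954, 241.81834856],
       [  0.        ,   0.        ,   1.        ]]), 'xyz': array([0.11815738, 0.59495867, 0.37336892]), 'attitude': array([[ 0.32719307, -0.8943128 , -0.30520371],
       [ 0.94495582,  0.3090455 ,  0.10746805],
       [-0.00178822, -0.32356682,  0.94620363]])}
```

View pics/side0.png

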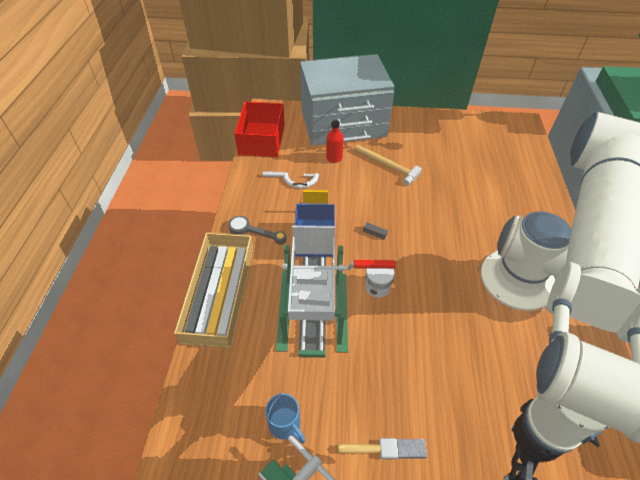

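View pics/top0.png

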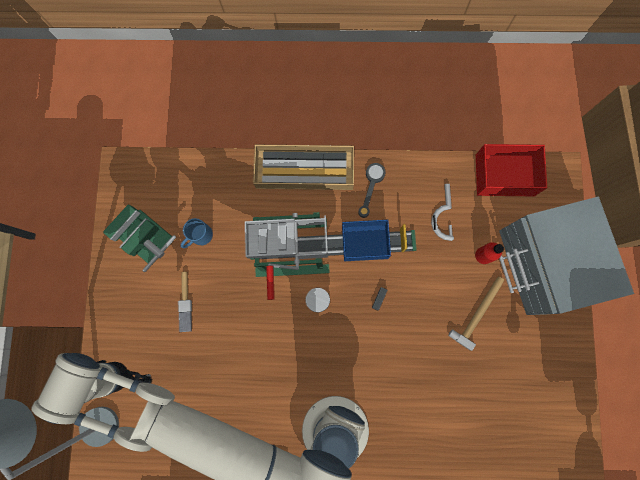

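View pics/wrist0.png

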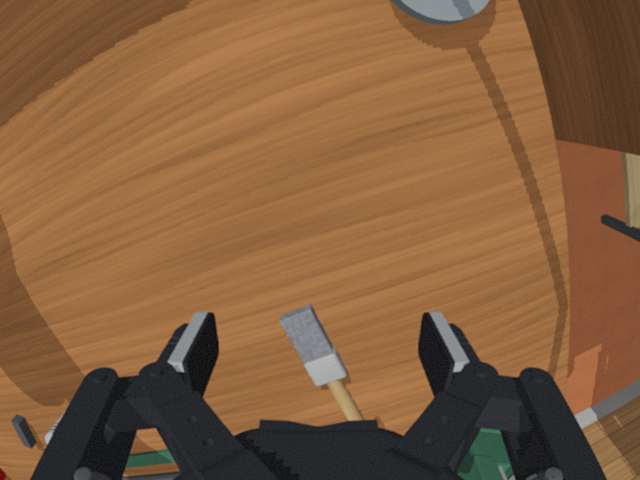

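The side and top views both show the scene. In the top view the box is near (365,240), the plate (405,238), the tray (270,238), the lever (270,282), the dark offcut (379,298) and the piston (318,300). Next I'll measure them.

```bash
cat > h.py <<'E'
import numpy as np, cv2
from plant import *
def ray(n,px,c=None):
    c=c or calibration(n); K=c['K']; x=(px[0]-K[0,2])/K[0,0]; y=(px[1]-K[1,2])/K[1,1]
    if n=='wrist':
        r=np.hypot(x,y); s=np.sin(r)/r if r>1e-9 else 1; v=np.array([x*s,-y*s,-np.cos(r)])
    else: v=np.array([x,-y,-1.])
    return c['xyz'], c['attitude']@v
def at_z(n,px,z,c=None):
    o,v=ray(n,px,c); return o+v*(z-o[2])/v[2]
def proj(n,P,c=None):
    c=c or calibration(n); q=c['attitude'].T@(np.asarray(P,float)-c['xyz']); K=c['K']
    X=np.array([q[0],-q[1],-q[2]])
    if n=='wrist':
        rr=np.hypot(X[0],X[1]); t=np.arctan2(rr,X[2]); u=X[:2]/max(rr,1e-9)*t
    else: u=X[:2]/X[2]
    return K[0,0]*u[0]+K[0,2],K[1,1]*u[1]+K[1,2]
def cloud(n,d,mask=None,c=None):
    c=c or calibration(n)
    m=d>0
    if mask is not None: m&=mask
    v,u=np.nonzero(m); z=d[v,u]; K=c['K']
    x=(u-K[0,2])/K[0,0]; y=(v-K[1,2])/K[1,1]
    if n=='wrist':
        r=np.hypot(x,y); k=np.where(r>1e-9,np.tan(r)/np.maximum(r,1e-9),1); x=x*k;y=y*k
    P=np.stack([x*z,-y*z,-z],1)@c['attitude'].T+c['xyz']
    return P
def tri(n1,p1,n2,p2):
    o1,v1=ray(n1,p1);o2,v2=ray(n2,p2)
    A=np.stack([v1,-v2],1); t=np.linalg.lstsq(A,o2-o1,rcond=None)[0]
    a=o1+v1*t[0]; b=o2+v2*t[1]; return (a+b)/2, np.linalg.norm(a-b)
E
python3 - <<'E'
from h import *
np.set_printoptions(precision=4,suppress=True)
zz=dict(box_floor=.022,push_plate=.061,spout=.105,lever_grip=.279,offcut0_mid=.18,offcut1_mid=.18,offcut2_mid=.012,piston=0,conrod=0,micrometer=0,oil_can=0)
P={}
for n in ['top','side']:
    p,d=grab_frame(n)
    np.save(f'{n}d.npy',d)
    for k,z in zz.items():
        L=landmark_of(n,k)
        if L: P[n,k]=L[0]['point']; print(n,k,np.round(L[0]['point'],1),round(L[0]['score'],2),at_z(n,L[0]['point'],z))
for k in zz:
    if ('top',k) in P and ('side',k) in P: print(k,*tri('top',P['top',k],'side',P['side',k]))
for k in ['offcut2_mid','push_plate','lever_grip','box_floor','piston','tray']:
  for n in ['top','side']:
    s=silhouettes(n,k)
    if s:
        m=s[0]['pixels']; c=cloud(n,np.load(f'{n}d.npy'),m); print(n,k,round(s[0]['score'],2),s[0]['bbox'],m.sum(),np.median(c,0),np.percentile(c,3,axis=0),np.percentile(c,97,axis=0))
        np.save(f'm_{n}_{k}.npy',m)
print(observe()['time'])
E
```

```text
top box_floor [362.4 243.1] 0.76 [ 0.6086 -0.0837  0.022 ]
top push_plate [402.5 238. ] 0.93 [ 0.621  -0.2135  0.061 ]
top spout [315.3 242.7] 0.67 [0.5934 0.0717 0.105 ]
top lever_grip [273.8 285. ] 0.62 [0.4423 0.1773 0.279 ]
top offcut0_mid [280.5 238.4] 0.77 [0.5923 0.1749 0.18  ]
top offcut1_mid [259.4 237.7] 0.73 [0.5935 0.2394 0.18  ]
top offcut2_mid [312.5 242.3] 0.73 [0.6104 0.0854 0.012 ]
top piston [321.  300.5] 0.79 [0.4146 0.0529 0.    ]
top conrod [368.4 191.4] 0.9 [ 0.7955 -0.1048  0.    ]
top micrometer [447.7 220.5] 0.96 [ 0.6958 -0.3781  0.    ]
top oil_can [484.  254.4] 0.8 [ 0.5797 -0.4983  0.    ]
side box_floor [313.3 239.3] 0.78 [ 0.6154 -0.0794  0.022 ]
side push_plate [313.7 199.2] 0.94 [ 0.6262 -0.2144  0.061 ]
side spout [310.  269.6] 0.67 [0.608  0.0951 0.105 ]
side lever_grip [313.5 197.3] 0.69 [ 0.607  -0.0094  0.279 ]
side offcut0_mid [310.2 276.5] 0.88 [0.5995 0.1692 0.18  ]
side offcut1_mid [313.9 293.4] 0.83 [0.5859 0.2177 0.18  ]
side offcut2_mid [312.2 297.6] 0.68 [0.5999 0.1254 0.012 ]
side piston [375.7 286.5] 0.95 [0.4194 0.0643 0.    ]
side con
[... 1603 characters left out ...]
, 263.0] 2162 [ 0.6196 -0.1061  0.0244] [ 0.551  -0.2134  0.0103] [ 0.6734 -0.0206  0.0974]
side box_floor 0.95 [296.7, 191.6, 335.0, 257.4] 1312 [ 0.6203 -0.1617  0.0578] [ 0.5612 -0.2161  0.0173] [ 0.6716 -0.0154  0.0983]
top piston 0.58 [309.4, 291.4, 327.5, 313.1] 436 [0.4131 0.0607 0.0745] [0.3808 0.0284 0.0677] [0.4444 0.0954 0.0804]
side piston 0.96 [363.8, 268.8, 393.1, 297.9] 676 [0.4188 0.0883 0.0703] [0.3844 0.0548 0.0035] [0.4509 0.1028 0.0773]
top tray 0.76 [241.7, 220.7, 297.1, 301.3] 1828 [0.5804 0.1952 0.1711] [0.4248 0.1283 0.1616] [0.6444 0.277  0.2882]
side tray 0.91 [287.0, 259.5, 394.0, 322.3] 2221 [0.5743 0.1987 0.1714] [0.419  0.1272 0.162 ] [0.6448 0.2831 0.2873]
1.95
```

```bash
python3 - <<'E'
from h import *
np.set_printoptions(precision=4,suppress=True)
for n in ['top','side']:
    d=np.load(f'{n}d.npy'); C=cloud(n,d)
    def sel(x0,x1,y0,y1,z0,z1): 
        return C[(C[:,0]>x0)&(C[:,0]<x1)&(C[:,1]>y0)&(C[:,1]<y1)&(C[:,2]>z0)&(C[:,2]<z1)]
    def rect(P,name):
        if len(P)<5: print(n,name,len(P)); return
        (c,s,a)=cv2.minAreaRect((P[:,:2]*1000).astype(np.float32)); print(n,name,len(P),'rect',np.round(c,1),np.round(s,1),round(a,1),'z',np.median(P[:,2]), 'mean',P.mean(0))
    rect(sel(.35,.5,-.2,-.08,.018,.035),'offcut')
    rect(sel(.37,.5,.12,.26,.26,.31),'lever')
    rect(sel(.5,.75,-.3,0.02,.08,.096),'boxrim')
    rect(sel(.5,.75,-.25,-.19,.09,.115),'platetop')
    rect(sel(.37,.48,0.0,.12,.06,.09),'piston')
    rect(sel(.5,.72,.0,.16,.2,.24),'spout_top')
    rect(sel(.5,.72,.1,.32,.195,.215),'trayrim')
    rect(sel(.5,.72,.1,.32,.185,.2),'offc')
    P=sel(.5,.72,-.25,-.1,.02,.09); 
    rect(P[P[:,1]<-.2],'plateface')
E
python3 - <<'E'
import cv2
a=cv2.imread('pics/top0.png')[180:330,220:430]; b=cv2.imread('pics/side0.png')[170:370,240:420]
cv2.imwrite('pics/c1.png',cv2.resize(a,None,fx=3.8,fy=3.8,interpolation=cv2.INTER_CUBIC)); cv2.imwrite('pics/c2.png',cv2.resize(b,None,fx=3,fy=3,interpolation=cv2.INTER_CUBIC))
E
```

```text
top offcut 159 rect [ 423.7 -141.4] [24.1 74.6] 66.7 z 0.02406251175212404 mean [ 0.4237 -0.1414  0.024 ]
top lever 252 rect [451.1 188.1] [96.8 25.6] 0.0 z 0.28564122526682567 mean [0.4503 0.187  0.2851]
top boxrim 251 rect [ 614.1 -118.5] [120.9 203.5] 4.0 z 0.09097519662216191 mean [ 0.6128 -0.1093  0.0901]
top platetop 73 rect [ 621.2 -215.3] [79.4  9.3] 4.6 z 0.09919351086832173 mean [ 0.6206 -0.2145  0.0992]
top piston 469 rect [414.4  62.1] [73.8 73.9] 1.0 z 0.07449051119252004 mean [0.414  0.0619 0.0743]
top spout_top 97 rect [578.7  98.6] [149.1 130.5] 4.0 z 0.21784466395080293 mean [0.5805 0.0854 0.215 ]
top trayrim 275 rect [572.1 204.1] [148.5 149.6] 3.4 z 0.20171348384983312 mean [0.5887 0.2176 0.2018]
top offc 534 rect [573.5 191.7] [150.5 175.1] 2.4 z 0.19113027242286962 mean [0.5903 0.2044 0.1916]
top plateface 103 rect [ 618.8 -220.2] [41.  77.3] 88.8 z 0.0418410890382479 mean [ 0.6189 -0.2109  0.0474]
side offcut 152 rect [ 424.7 -138.5] [28.2 75.1] 68.0 z 0.0230525496401367 mean [ 0.4246 -0.1379  0.023 ]
side lever 377 rect [451.7 191.5] [97.1 19.5] 4.6 z 0.28455462318597013 mean [0.451  0.1938 0.2836]
side boxrim 291 rect [ 616.8 -148. ] [118.9 145.3] 3.8 z 0.08936563993703528 mean [ 0.6149 -0.1663  0.0886]
side platetop 96 rect [ 621.8 -212.2] [76.3 16.9] 3.8 z 0.09749871377865194 mean [ 0.6229 -0.2116  0.0972]
side piston 417 rect [414.2  78.2] [76.1 54.1] 6.0 z 0.07334883956771843 mean [0.4152 0.0783 0.0727]
side spout_top 299 rect [580.   97.6] [150.3 130.3] 4.3 z 0.21032702150092863 mean [0.6014 0.0553 0.2108]
side trayrim 360 rect [571.5 207.1] [149.2 149.1] 3.9 z 0.202115529709738 mean [0.5874 0.2366 0.2017]
side offc 759 rect [573.6 214.9] [140.1 136.5] 2.8 z 0.1907399592551432 mean [0.5908 0.22   0.191 ]
side plateface 238 rect [ 621.8 -210.5] [78.  10.9] 3.9 z 0.06756098403014799 mean [ 0.6221 -0.2105  0.0679]
```

View pics/c1.png

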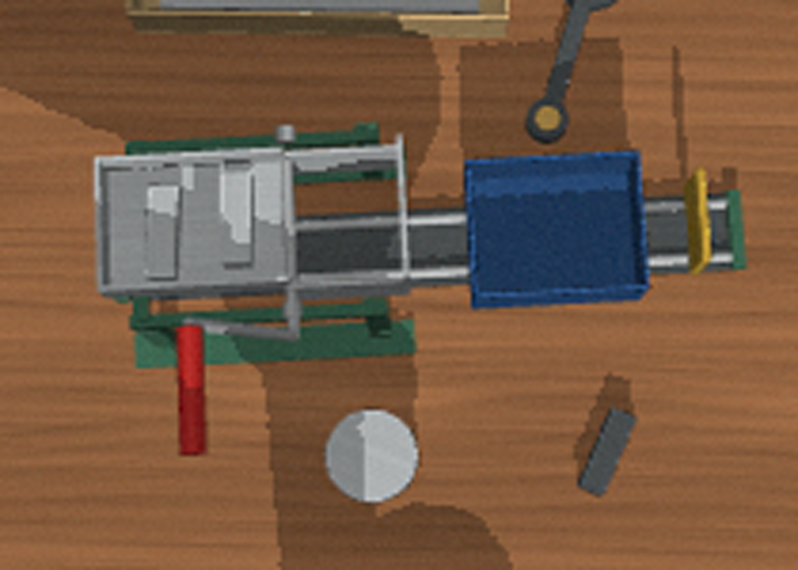

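View pics/c2.png

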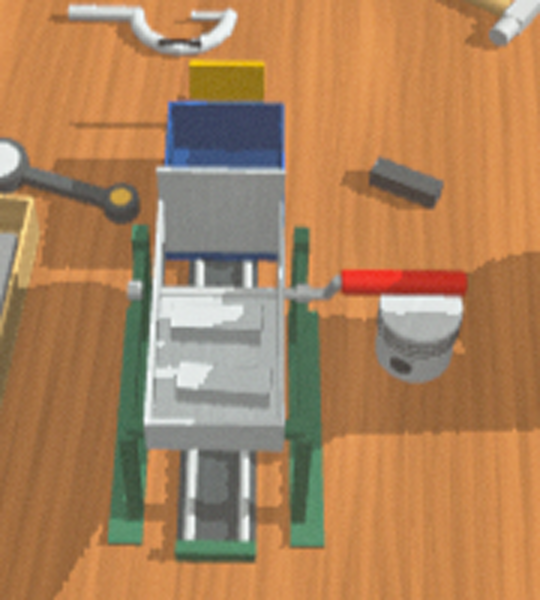

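```bash
cat >> h.py <<'E'
from scipy.spatial.transform import Rotation as Ro
def Rdown(jaw_deg):
    a=np.radians(jaw_deg); y=np.array([np.cos(a),np.sin(a),0]); z=np.array([0,0,-1.]); return np.stack([np.cross(y,z),y,z],1)
def rows(targets):
    o=observe(); R=o['tcp_rot']; p=o['ee_pos']
    print('t',o['time'],'p',np.round(p,4),'F',np.round(o['contact_force'],1),'w',round(o['grip_width'],4))
    for P,Rt in targets:
        if not isinstance(Rt,np.ndarray): Rt=Rdown(Rt)
        rv=Ro.from_matrix(R.T@Rt).as_rotvec(); s=R.T@(np.asarray(P)-p)*1000
        print(np.round(rv,3).tolist(),np.round(s,1).tolist())
E
python3 - <<'E'
from h import *
c=np.array([.424,-.1405])
rows([((.196,.567,.33),67),((*c,.33),67),((*c,.10),67)])
E
```

```text
t 1.95 p [0.196  0.5671 0.2313] F [-0.1 -0.6  0.4] w 0.0854
[-0.0, 0.0, 0.069] [-0.0, -0.1, -98.7]
[-0.0, 0.0, 0.069] [-446.6, -594.3, -98.7]
[-0.0, 0.0, 0.069] [-446.6, -594.3, 131.3]
```

Emit:
drive_tool --pt "0 0 0 0 0 -60 100" --pt "0 0 0.03 0 0 -99 100" --pt "0 0 0.069 -447 -594 -99 100" --pt "0 0 0.069 -447 -594 -99 100" --pt "0 0 0.069 -447 -594 -99 100" --pt "0 0 0.069 -447 -594 -99 100" --pt "0 0 0.069 -447 -594 -99 100" --pt "0 0 0.069 -447 -594 -99 100" --pt "0 0 0.069 -447 -594 -99 100" --pt "0 0 0.069 -447 -594 -99 100" --pt "0 0 0.069 -447 -594 -99 100" --pt "0 0 0.069 -447 -594 -99 100" --pt "0 0 0.069 -447 -594 -99 100" --pt "0 0 0.069 -447 -594 -99 100" --pt "0 0 0.069 -447 -594 -99 100" --pt "0 0 0.069 -447 -594 -40 100" --pt "0 0 0.069 -447 -594 20 100" --pt "0 0 0.069 -447 -594 80 100" --pt "0 0 0.069 -447 -594 131 100" --pt "0 0 0.069 -447 -594 131 100"

```text
time: 4.45
ee_pos: [0.4218, -0.1385, 0.0963]
tcp_rot: [[-0.921, 0.39, -0.008], [0.39, 0.921, 0.004], [0.009, 0.0, -1.0]]
contact_force: [0.5, 0.2, -0.1]
grip_width: 0.0857
```

Run:
```python
from h import *
np.set_printoptions(precision=4,suppress=True)
c=calibration('wrist'); p,d=grab_frame('wrist'); cv2.imwrite('pics/w1.png',p[:,:,::-1])
s=silhouettes('wrist','offcut2_mid')
for q in s[:2]:
    C=cloud('wrist',d,q['pixels'],c); T=C[np.abs(C[:,2]-.024)<.005]; print(q['score'],q['bbox'],len(C),np.median(C,0))
    if len(T)>10: print(cv2.minAreaRect((T[:,:2]*1000).astype(np.float32)),T.mean(0))
rows([((.424,-.1405,.004),67)])
```

```text
t 4.55 p [ 0.4251 -0.1401  0.1024] F [-0.9  0.5  0.5] w 0.085
[0.0, 0.002, 0.0] [1.0, -0.8, 98.4]
```

View pics/w1.png

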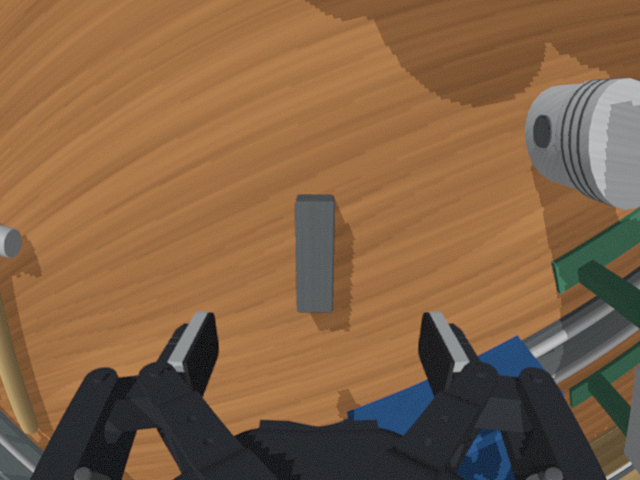

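The wrist view shows the dark offcut upright in the image, about (297..333, 195..312), between the fingers. I'll work out its centre from the top-face corners.

Run:
```python
from h import *
np.set_printoptions(precision=4,suppress=True)
Q=np.array([at_z('wrist',q,.024) for q in [(297,202),(333,202),(332,311),(298,311)]]);print(Q,Q.mean(0)); m=(Q[3]+Q[2]-Q[0]-Q[1])/2; print(np.linalg.norm(m),np.degrees(np.arctan2(m[1],m[0])))
```

```text
[[ 0.3904 -0.1383  0.024 ]
 [ 0.399  -0.1181  0.024 ]
 [ 0.4687 -0.1473  0.024 ]
 [ 0.4596 -0.1686  0.024 ]] [ 0.4294 -0.1431  0.024 ]
0.07553722208597993 -23.175260175784125
```

Emit:
drive_tool --pt "0 0 0 -1 -1 50 100" --pt "0 0 0 -1 -1 80 100" --pt "0 0 0 -1 -1 97 100" --pt "0 0 0 -1 -1 97 100" --pt "0 0 0 -1 -1 97 20" --pt "0 0 0 -1 -1 97 15" --pt "0 0 0 -1 -1 97 10" --pt "0 0 0 -1 -1 97 10" --pt "0 0 0 -1 -1 97 10" --pt "0 0 0 -1 -1 97 10"

```text
time: 5.8
ee_pos: [0.4263, -0.1417, 0.0063]
tcp_rot: [[-0.921, 0.39, 0.003], [0.39, 0.921, -0.001], [-0.004, 0.0, -1.0]]
contact_force: [-0.9, -1.0, 5.9]
grip_width: 0.0224
```

Run:
```python
from h import *
rows([((.426,-.1415,.15),67),((.614,-.1155,.15),94),((.614,-.1155,.04),94)])
```

```text
t 5.8 p [ 0.4263 -0.1417  0.0063] F [-0.9 -1.   5.9] w 0.0224
[0.0, 0.004, 0.0] [-0.1, 0.1, -143.7]
[-0.001, 0.003, -0.471] [-163.1, 97.4, -143.1]
[-0.001, 0.003, -0.471] [-162.7, 97.4, -33.1]
```

Emit:
drive_tool --pt "0 0 0 0 0 -50 5" --pt "0 0 0 0 0 -100 5" --pt "0 0 0 0 0 -143 5" --pt "0 0 -0.18 -50 30 -143 5" --pt "0 0 -0.36 -100 60 -143 5" --pt "0 0 -0.471 -163 97 -143 5" --pt "0 0 -0.471 -163 97 -143 5" --pt "0 0 -0.471 -163 97 -143 5" --pt "0 0 -0.471 -163 97 -143 5" --pt "0 0 -0.471 -163 97 -143 5"

```text
time: 7.05
ee_pos: [0.613, -0.1163, 0.151]
tcp_rot: [[-0.998, -0.069, 0.005], [-0.069, 0.998, -0.002], [-0.005, -0.002, -1.0]]
contact_force: [-0.1, 0.0, -3.1]
grip_width: 0.0225
```

Run:
```python
from h import *
np.set_printoptions(precision=4,suppress=True)
p,d=grab_frame('wrist'); cv2.imwrite('pics/w2.png',p[:,:,::-1])
p,d=grab_frame('top'); cv2.imwrite('pics/t2.png',cv2.resize(p[180:330,220:430,::-1],None,fx=3.5,fy=3.5))
rows([((.614,-.1155,.04),94)])
```

```text
t 7.15 p [ 0.6132 -0.1162  0.151 ] F [-0.1  0.2 -4.9] w 0.0222
[-0.002, 0.005, -0.001] [-0.3, 0.9, 111.0]
```

View pics/w2.png

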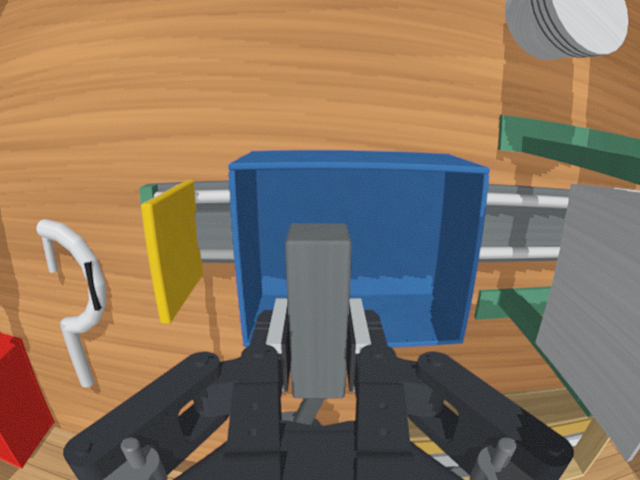

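View pics/t2.png

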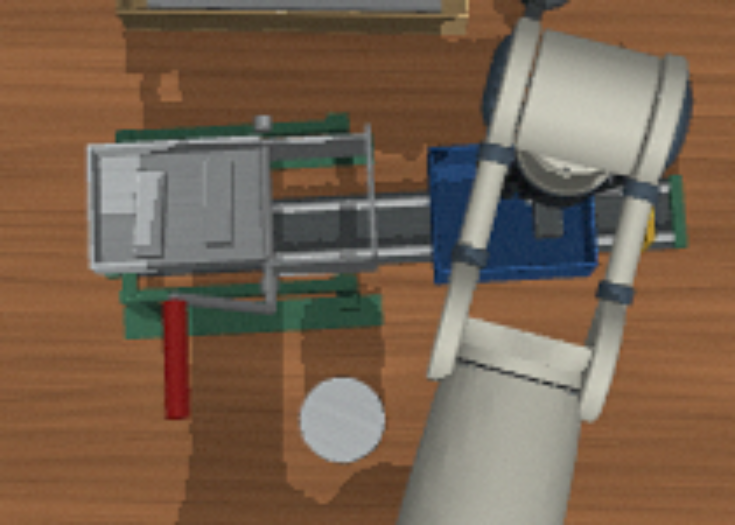

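The bar is held between the pads at (318,310) over the box; the rim corners show at about (232,166), (487,170), (467,343) and (247,345). I'll use those to check the box centre.

Run:
```python
from h import *
np.set_printoptions(precision=4,suppress=True)
Q=np.array([at_z('wrist',q,.093) for q in [(231,165),(488,171),(467,343),(246,345)]]);print(Q,Q.mean(0))
Q=np.array([at_z('wrist',q,.101) for q in [(143,205),(193,181)]]);print(Q)
```

```text
[[ 0.5585 -0.1676  0.093 ]
 [ 0.5495 -0.0214  0.093 ]
 [ 0.6665 -0.0091  0.093 ]
 [ 0.6751 -0.1593  0.093 ]] [ 0.6124 -0.0893  0.093 ]
[[ 0.5816 -0.2188  0.101 ]
 [ 0.5668 -0.1872  0.101 ]]
```

Emit:
drive_tool --pt "0 0 0 0 1 50 5" --pt "0 0 0 0 1 90 5" --pt "0 0 0 0 1 110 5" --pt "0 0 0 0 1 110 5" --pt "0 0 0 0 1 110 42" --pt "0 0 0 0 1 110 42" --pt "0 0 0 0 1 110 42" --pt "0 0 0 0 1 80 42" --pt "0 0 0 0 1 20 42" --pt "0 0 0 0 1 -30 42" --pt "0 0 0 0 1 -30 42"

```text
time: 8.52
ee_pos: [0.6153, -0.1159, 0.1887]
tcp_rot: [[-0.997, -0.069, 0.017], [-0.069, 0.998, -0.005], [-0.016, -0.006, -1.0]]
contact_force: [-0.3, 0.2, 0.5]
grip_width: 0.0357
```

Run:
```python
from h import *
rows([((.6235,-.257,.19),94),((.6235,-.257,.06),94)])
```

```text
t 8.525 p [ 0.6153 -0.1159  0.1887] F [-0.3  0.2  0.5] w 0.0357
[-0.006, 0.016, -0.001] [1.6, -141.3, -0.5]
[-0.006, 0.016, -0.001] [3.7, -140.5, 129.5]
```

Emit:
drive_tool --pt "-0.006 0.016 0 1 -60 0 0" --pt "-0.006 0.016 0 1 -120 0 0" --pt "-0.006 0.016 0 2 -141 0 0" --pt "-0.006 0.016 0 2 -141 0 0" --pt "-0.006 0.016 0 3 -141 50 0" --pt "-0.006 0.016 0 4 -141 100 0" --pt "-0.006 0.016 0 4 -141 129 0" --pt "-0.006 0.016 0 4 -141 129 0" --pt "-0.006 0.016 0 4 -141 129 0" --pt "-0.006 0.016 0 4 -141 129 0"

```text
time: 9.78
ee_pos: [0.6244, -0.2574, 0.0633]
tcp_rot: [[-0.998, -0.07, 0.004], [-0.07, 0.998, -0.002], [-0.004, -0.002, -1.0]]
contact_force: [-0.6, 0.1, 0.7]
grip_width: 0.0
```

Emit:
drive_tool --pt "0 0 0 0 12 0 0" --pt "0 0 0 0 20 0 0" --pt "0 0 0 0 30 0 0" --pt "0 0 0 0 42 0 0" --pt "0 0 0 0 56 0 0" --pt "0 0 0 0 70 0 0" --pt "0 0 0 0 84 0 0" --pt "0 0 0 0 98 0 0" --pt "0 0 0 0 112 0 0" --pt "0 0 0 0 126 0 0" --pt "0 0 0 0 140 0 0" --pt "0 0 0 0 152 0 0" --pt "0 0 0 0 162 0 0" --pt "0 0 0 0 170 0 0" --pt "0 0 0 0 176 0 0" --pt "0 0 0 0 179 0 0" --pt "0 0 0 0 180 0 0" --pt "0 0 0 0 180 0 0"

```text
time: 12.02
ee_pos: [0.612, -0.0771, 0.0632]
tcp_rot: [[-0.998, -0.07, 0.004], [-0.07, 0.998, -0.001], [-0.004, -0.001, -1.0]]
contact_force: [2.6, -0.3, 5.8]
grip_width: -0.0001
```

Run:
```python
from h import *
np.set_printoptions(precision=4,suppress=True)
p,d=grab_frame('wrist'); cv2.imwrite('pics/w3.png',p[:,:,::-1])
p,d=grab_frame('side'); cv2.imwrite('pics/s3.png',cv2.resize(p[170:370,240:420,::-1],None,fx=3,fy=3,interpolation=2))
p,d=grab_frame('top'); cv2.imwrite('pics/t3.png',cv2.resize(p[180:330,220:430,::-1],None,fx=3.5,fy=3.5))
print(landmark_of('top','push_plate')[:1])
C=cloud('top',d)
S=C[(C[:,0]>.55)&(C[:,0]<.68)&(C[:,1]>-.1)&(C[:,1]<.03)&(C[:,2]>.08)&(C[:,2]<.108)]
print(len(S),S.min(0),S.max(0))
print(observe()['contact_force'])
```

```text
[{'point': [355.9, 238.1], 'score': 0.71}]
66 [ 0.5697 -0.0656  0.0801] [0.6655 0.0292 0.1077]
[ 2.6732 -1.6866  5.0828]
```

View pics/w3.png

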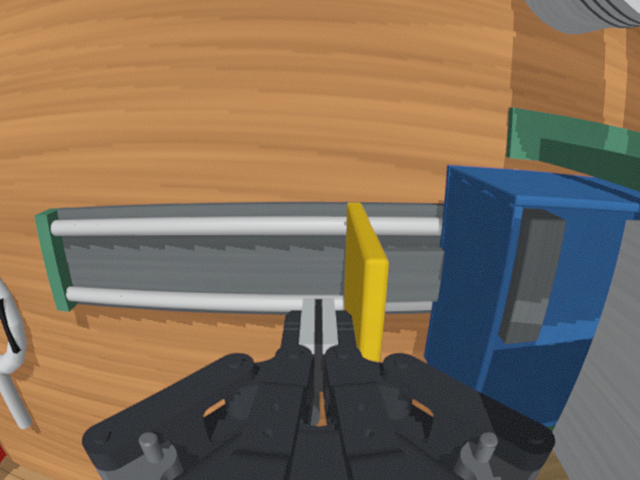

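View pics/s3.png

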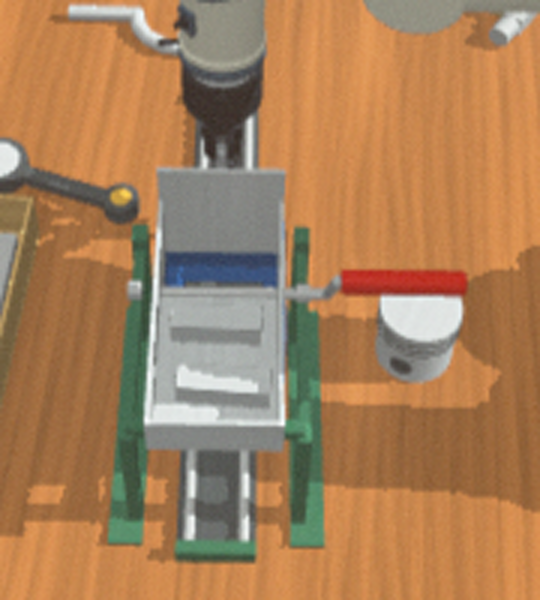

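View pics/t3.png

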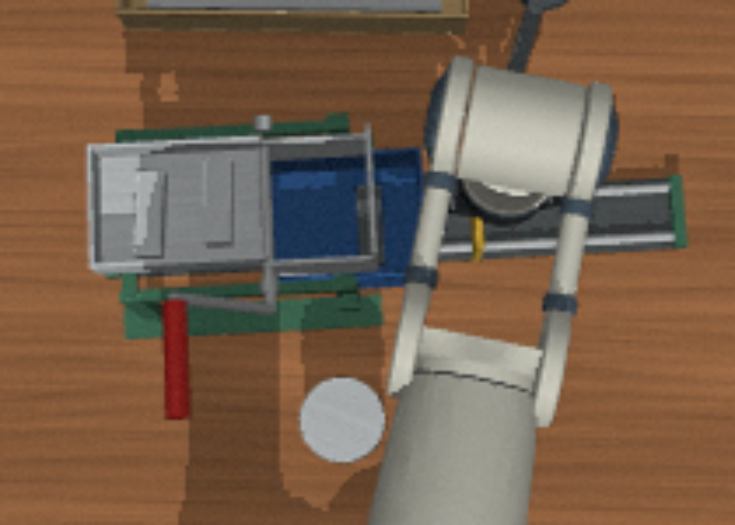

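```bash
python3 - <<'E'
from h import *
np.set_printoptions(precision=4,suppress=True)
Q=np.array([at_z('wrist',q,.101) for q in [(357,262),(387,262)]]);print(Q)
Q=np.array([at_z('wrist',q,.093) for q in [(518,207),(489,385)]]);print(Q)
# top: plate outer edge
img=cv2.imread('pics/t3.png')
for q in [(220+482/3.5,180+240/3.5),(220+474/3.5,180+240/3.5),(220+424/3.5,180+200/3.5)]: print(at_z('top',q,.1),at_z('top',q,.093))
E
python3 - <<'E'
import cv2
p=cv2.imread('pics/t3.png')
cv2.imwrite('pics/t3b.png',cv2.resize(p[120:320,240:520],None,fx=2.8,fy=2.8,interpolation=0))
E
```

```text
[[ 0.5711 -0.0675  0.101 ]
 [ 0.5705 -0.0582  0.101 ]]
[[ 0.5507 -0.0118  0.093 ]
 [ 0.6284 -0.0015  0.093 ]]
[ 0.5772 -0.0644  0.1   ] [ 0.5784 -0.0647  0.093 ]
[ 0.5771 -0.0571  0.1   ] [ 0.5782 -0.0574  0.093 ]
[ 0.6137 -0.0108  0.1   ] [ 0.6149 -0.0109  0.093 ]
```

View pics/t3b.png

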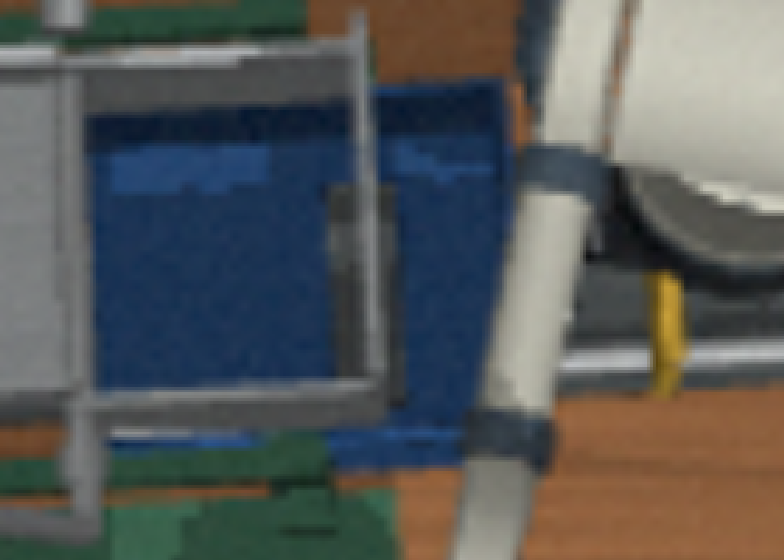

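Emit:
drive_tool --pt "0 0 0 0 5 0 0" --pt "0 0 0 0 10 0 0" --pt "0 0 0 0 14 0 0" --pt "0 0 0 0 17 0 0" --pt "0 0 0 0 19 0 0" --pt "0 0 0 0 19 0 0" --pt "0 0 0 0 19 0 0" --pt "0 0 0 0 5 0 0" --pt "0 0 0 0 -20 0 0" --pt "0 0 0 0 -45 -20 0" --pt "0 0 0 0 -60 -80 0" --pt "0 0 0 0 -60 -140 0" --pt "0 0 0 0 -60 -200 0" --pt "0 0 0 0 -60 -260 0" --pt "0 0 0 0 -60 -320 0" --pt "0 0 0 0 -60 -320 0" --pt "0 0 0 0 -60 -320 0"

```text
time: 14.35
ee_pos: [0.6149, -0.1372, 0.3814]
tcp_rot: [[-0.998, -0.07, 0.001], [-0.07, 0.998, -0.0], [-0.001, -0.0, -1.0]]
contact_force: [0.1, -1.0, -0.9]
grip_width: 0.0002
```

Run:
```python
from h import *
np.set_printoptions(precision=4,suppress=True)
p,d=grab_frame('wrist'); cv2.imwrite('pics/w4.png',p[:,:,::-1])
p,d=grab_frame('top'); cv2.imwrite('pics/t4.png',cv2.resize(p[190:310,230:420,::-1],None,fx=4,fy=4,interpolation=2))
np.save('td4.npy',d)
C=cloud('top',d)
for nm,b in dict(plate=(.55,.68,-.1,-.02,.09,.107),rim=(.53,.69,-.02,.02,.08,.097),lever=(.37,.5,.12,.26,.26,.31)).items():
    S=C[(C[:,0]>b[0])&(C[:,0]<b[1])&(C[:,1]>b[2])&(C[:,1]<b[3])&(C[:,2]>b[4])&(C[:,2]<b[5])]
    if len(S)>4: print(nm,len(S),cv2.minAreaRect((S[:,:2]*1000).astype(np.float32)),S.mean(0))
```

```text
plate 64 ((608.22314453125, -40.167236328125), (79.91340637207031, 8.206228256225586), 3.8239099979400635) [ 0.6072 -0.04    0.1002]
rim 45 ((603.0421752929688, 13.65552043914795), (117.16336822509766, 9.751374244689941), 0.9434690475463867) [0.6027 0.0117 0.0915]
lever 252 ((451.4423828125, 187.91822814941406), (28.527185440063477, 97.25516510009766), 88.6136703491211) [0.4505 0.1869 0.285 ]
```

View pics/w4.png

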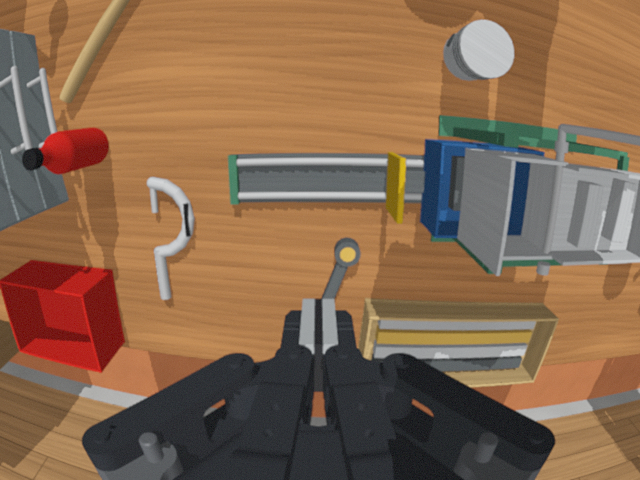

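View pics/t4.png

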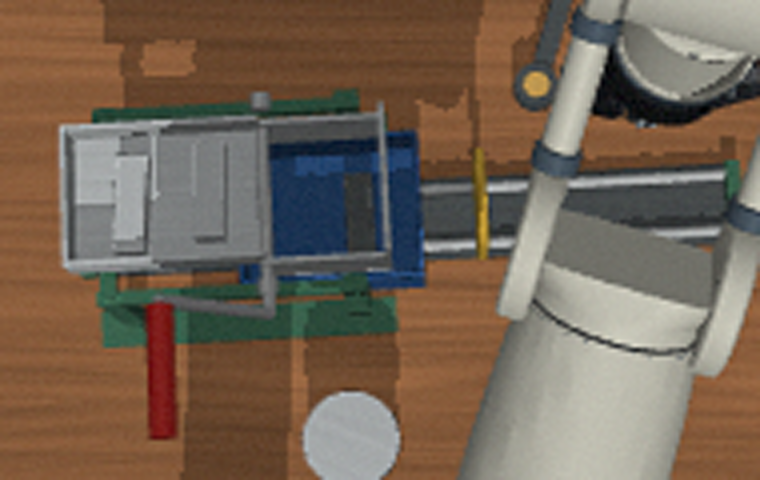

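The plate top is at y=-0.040, so the box middle is at about y=0.084, against 0.0845 for the spout. The box is placed. The dark bar shows inside it near (358,212) in the crop. Next is the lever.

Run:
```python
from h import *
rows([((.430,.240,.381),94),((.430,.240,.265),94)])
print(observe()['contact_force'])
ax=np.array([-.0698,.9976])
for th in [0,.1,.2,.3,.4,.5,.6,.7,.8,.9,1.0,1.05]:
    f=np.arcsin(68/130)-th; print(th, round(130*np.sin(f)-68,1), round(130*np.cos(f)-110.8,1))
```

```text
t 14.45 p [ 0.6147 -0.1369  0.3799] F [ 0.2  0.4 -0.7] w -0.0002
[0.001, -0.001, -0.0] [158.0, 388.9, -0.6]
[0.001, -0.001, -0.0] [157.9, 388.8, 115.4]
[ 0.17971787  0.41162107 -0.6799581 ]
0 0.0 -0.0
0.1 -11.4 6.2
0.2 -23.4 11.3
0.3 -35.8 15.1
0.4 -48.5 17.7
0.5 -61.4 19.0
0.6 -74.4 19.0
0.7 -87.4 17.7
0.8 -100.1 15.2
0.9 -112.5 11.3
1.0 -124.5 6.3
1.05 -130.3 3.3
```

Emit:
drive_tool --pt "0 0 0 25 60 0 0" --pt "0 0 0 50 120 0 0" --pt "0 0 0 75 180 0 0" --pt "0 0 0 100 240 0 0" --pt "0 0 0 125 300 0 0" --pt "0 0 0 150 360 0 0" --pt "0 0 0 158 389 0 0" --pt "0 0 0 158 389 0 0" --pt "0 0 0 158 389 0 0" --pt "0 0 0 158 389 40 0" --pt "0 0 0 158 389 80 0" --pt "0 0 0 158 389 115 0" --pt "0 0 0 158 389 115 0" --pt "0 0 0 158 389 115 0" --pt "0 0 0 158 389 115 0"

```text
time: 16.32
ee_pos: [0.4306, 0.2401, 0.2676]
tcp_rot: [[-0.998, -0.069, 0.002], [-0.069, 0.998, 0.002], [-0.002, 0.002, -1.0]]
contact_force: [-0.9, -0.3, -0.4]
grip_width: -0.0002
```

Run:
```python
from h import *
p,d=grab_frame('wrist'); cv2.imwrite('pics/w5.png',p[:,:,::-1])
print(observe()['ee_pos'])
# grip expected pixel
for P in [(.4035,.185,.289),(.4985,.1917,.289),(.451,.1985,.279)]: print(proj('wrist',P))
```

```text
[0.43051685 0.24021687 0.26739728]
(np.float64(174.3378246993021), np.float64(267.7767944961635))
(np.float64(211.21886355014058), np.float64(441.1682445892855))
(np.float64(220.80829954607316), np.float64(358.51428527140024))
```

View pics/w5.png

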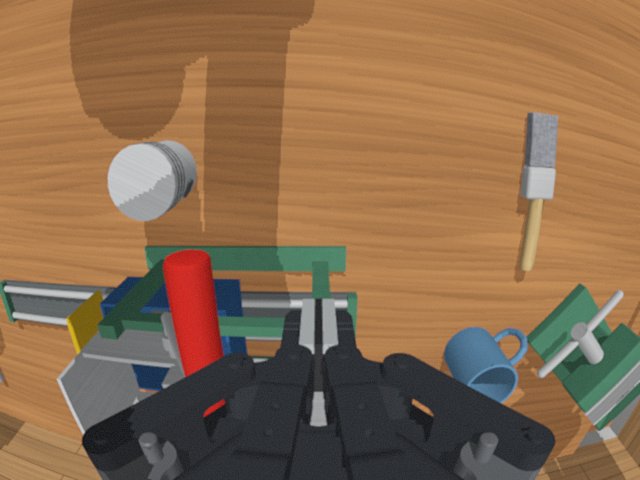

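Emit:
drive_tool --pt "0 0 0 0 -10 5 0" --pt "0 0 0 0 -20 5 0" --pt "0 0 0 0 -27 5 0" --pt "0 0 0 0 -38 -1 0" --pt "0 0 0 0 -49 -6 0" --pt "0 0 0 0 -61 -10 0" --pt "0 0 0 0 -73 -12 0" --pt "0 0 0 0 -85 -14 0" --pt "0 0 0 0 -90 -14 0" --pt "0 0 0 0 -90 -14 0"

```text
time: 17.62
ee_pos: [0.4368, 0.1505, 0.2818]
tcp_rot: [[-0.998, -0.069, 0.003], [-0.069, 0.998, 0.003], [-0.003, 0.003, -1.0]]
contact_force: [-0.5, 4.7, 3.0]
grip_width: 0.0003
```

Emit:
drive_tool --pt "0 0 0 0 -10 0 0" --pt "0 0 0 0 -20 1 0" --pt "0 0 0 0 -30 3 0" --pt "0 0 0 0 -40 6 0" --pt "0 0 0 0 -50 9 0" --pt "0 0 0 0 -58 12 0" --pt "0 0 0 0 -60 12 0" --pt "0 0 0 0 -60 12 0" --pt "0 0 0 0 -60 12 0" --pt "0 0 0 0 -60 12 0" --pt "0 0 0 0 -60 12 0"

```text
time: 19.0
ee_pos: [0.4409, 0.0909, 0.2695]
tcp_rot: [[-0.998, -0.069, 0.002], [-0.069, 0.998, 0.003], [-0.002, 0.003, -1.0]]
contact_force: [-1.4, 2.3, -1.9]
grip_width: 0.0001
```

Run:
```python
from h import *
p,d=grab_frame('side'); cv2.imwrite('pics/s6.png',cv2.resize(p[170:370,240:420,::-1],None,fx=3,fy=3,interpolation=2))
p,d=grab_frame('top'); cv2.imwrite('pics/t6.png',cv2.resize(p[190:310,230:420,::-1],None,fx=4,fy=4,interpolation=2))
p,d=grab_frame('wrist'); cv2.imwrite('pics/w6.png',p[:,:,::-1])
o=observe();print(o['ee_pos'],o['contact_force'])
```

```text
[0.44095427 0.09077406 0.26958022] [-0.86228409  2.87376814 -1.88915607]
```

View pics/s6.png

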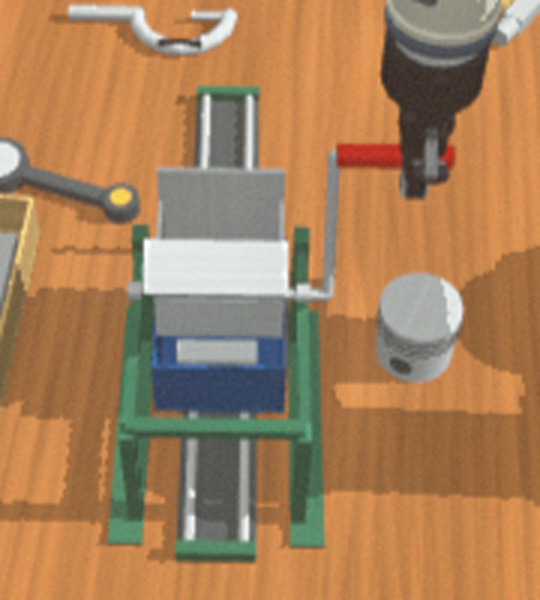

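View pics/t6.png

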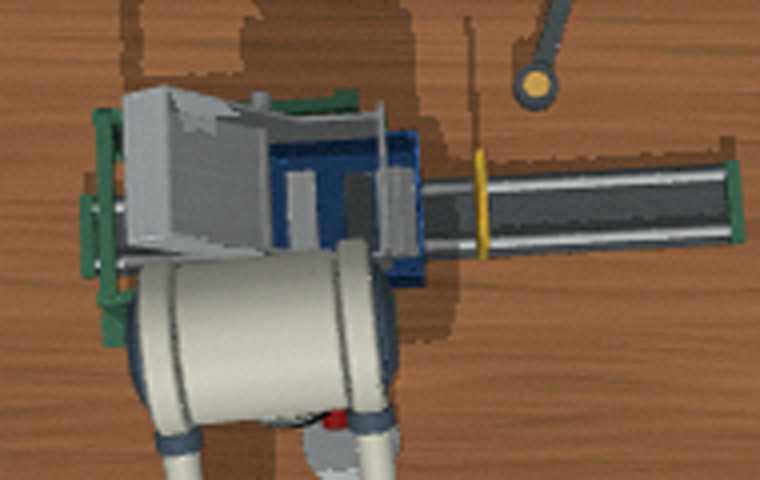

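View pics/w6.png

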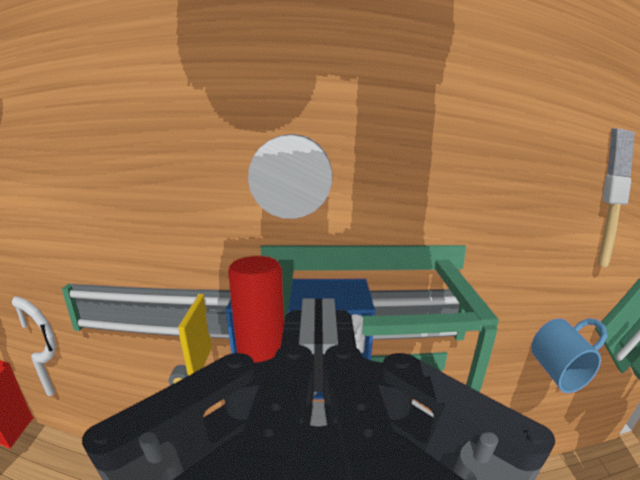

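Both aluminium offcuts have left the tray. One lies in the box at (300,210) in the crop, the other at (398,210) near its -y wall. I'll ease the lever back first, then check.

Emit:
drive_tool --pt "0 0 0 0 8 -4 0" --pt "0 0 0 0 18 -7 0" --pt "0 0 0 0 28 -10 0" --pt "0 0 0 0 38 -12 0" --pt "0 0 0 0 48 -13 0" --pt "0 0 0 0 58 -13 0" --pt "0 0 0 0 68 -12 0" --pt "0 0 0 0 80 -10 0" --pt "0 0 0 0 92 -7 0" --pt "0 0 0 0 104 -3 0" --pt "0 0 0 0 114 2 0" --pt "0 0 0 0 122 7 0" --pt "0 0 0 0 130 7 0" --pt "0 0 0 0 145 7 0" --pt "0 0 0 0 165 7 0" --pt "0 0 0 0 165 -40 0" --pt "0 0 0 0 165 -100 0" --pt "0 0 0 0 165 -120 0" --pt "0 0 0 0 165 -120 0"

```text
time: 21.52
ee_pos: [0.4295, 0.2556, 0.3923]
tcp_rot: [[-0.998, -0.069, 0.006], [-0.069, 0.998, 0.005], [-0.007, 0.004, -1.0]]
contact_force: [-0.4, 0.2, -0.7]
grip_width: 0.0004
```

Run:
```python
from h import *
np.set_printoptions(precision=4,suppress=True)
p,d=grab_frame('side'); cv2.imwrite('pics/s7.png',cv2.resize(p[170:370,240:420,::-1],None,fx=3,fy=3,interpolation=2))
p,d=grab_frame('top'); cv2.imwrite('pics/t7.png',cv2.resize(p[190:310,230:420,::-1],None,fx=4,fy=4,interpolation=2))
C=cloud('top',d).reshape(-1,3)
V,U=np.nonzero(d>0); px=230+398/4; py=190+210/4
for u in range(-6,10,1):
    k=(U==int(px+u))&(V==int(py)); print(int(px+u),C[k])
o=observe();print(o['ee_pos'],o['contact_force'],o['time'])
```

```text
323 [[0.6055 0.0486 0.0498]]
324 [[0.6076 0.0456 0.0378]]
325 [[0.6068 0.0422 0.0431]]
326 [[0.5769 0.0351 0.2173]]
327 [[0.6049 0.0353 0.0548]]
328 [[0.6058 0.032  0.0495]]
329 [[0.6063 0.0288 0.0473]]
330 [[0.605  0.0253 0.0547]]
331 [[0.606  0.0221 0.0492]]
332 [[0.6071 0.0188 0.0432]]
333 [[0.6077 0.0155 0.0402]]
334 [[0.5989 0.0119 0.0917]]
335 [[0.6004 0.0087 0.083 ]]
336 [[0.6095 0.0055 0.0306]]
337 [[0.6106 0.0021 0.0247]]
338 [[ 0.6109 -0.0013  0.0232]]
[0.4293 0.2553 0.389 ] [-0.1411 -0.0366 -0.7362] 21.625
```

View pics/s7.png

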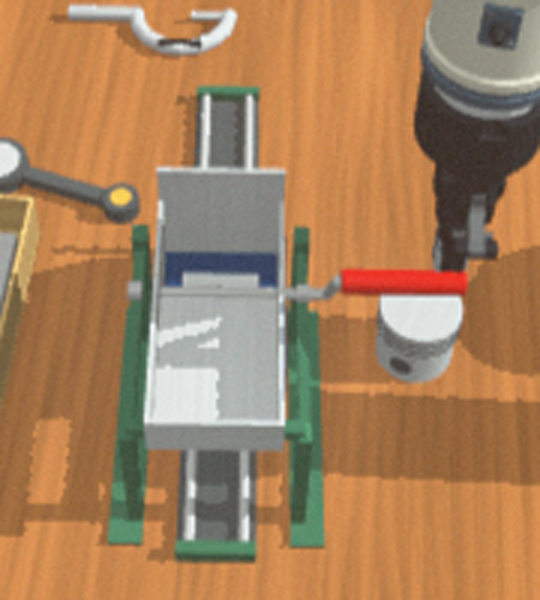

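View pics/t7.png

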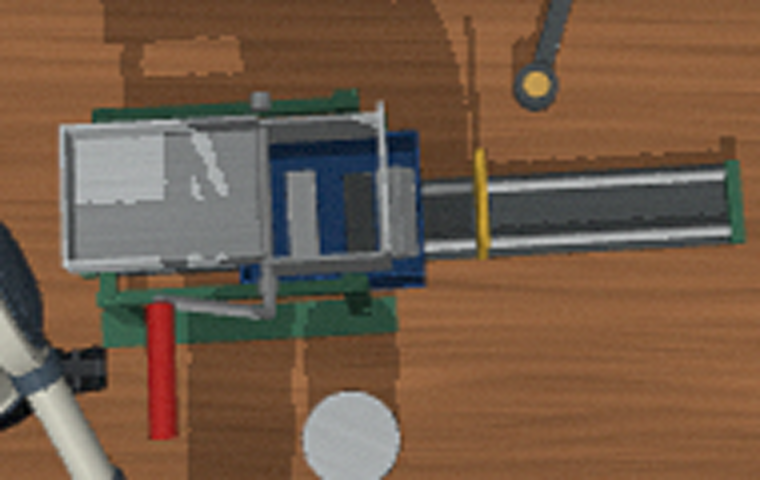

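Run:
```python
from h import *
np.set_printoptions(precision=4,suppress=True)
a=cv2.imread('pics/top0.png'); p,d=grab_frame('top'); C=cloud('top',d)
cv2.imwrite('pics/t8.png',p[:,:,::-1])
for nm,b in dict(plate=(.55,.68,-.1,-.02,.09,.107),trayfloor=(.55,.63,.15,.26,.15,.19),lever=(.37,.5,.12,.26,.26,.31),piston=(.37,.48,0,.12,.06,.09)).items():
    S=C[(C[:,0]>b[0])&(C[:,0]<b[1])&(C[:,1]>b[2])&(C[:,1]<b[3])&(C[:,2]>b[4])&(C[:,2]<b[5])]
    print(nm,len(S),S.mean(0))
    if nm=='trayfloor': print('slope',np.polyfit(S[:,1],S[:,2],1))
```

```text
plate 62 [ 0.6075 -0.0404  0.1003]
trayfloor 913 [0.5903 0.2053 0.1673]
slope [-0.0091  0.1692]
lever 254 [0.4501 0.1868 0.2851]
piston 466 [0.4141 0.062  0.0745]
```

View pics/t8.png

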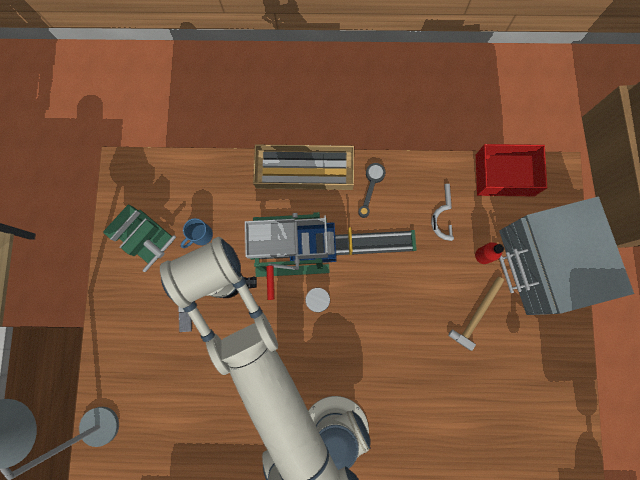

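The final top view shows the tray level and the box under the spout near (318,240). The bystanders look unmoved and the arm is clear of everything, so I'm handing in.

```bash
python3 -c "
from plant import *
print(sign_off())"
```

```text
the job is handed in; nothing more can be done
None
```

All three offcuts are in the scrap box, and I handed the job in at about 21.7 s of the 72 s allowed. I first placed the dark steel offcut in the box. Then I pushed the box along its rail under the spout by its yellow plate. Last, I tipped the tray by its red lever and eased it back down.

What the last checks showed:
- **Box:** its middle is at about y = 0.084 m and the spout's at about 0.0845 m, well inside the 25 mm allowed. It did not move during tipping.
- **Offcuts:** all three lie low inside the box. The one I checked by depth, against the box's -y wall, has its top at about 47 mm, well below the 93 mm rim.
- **Tray and lever:** the tray floor is level (slope about 0.01) and empty, and the lever is back at its start position.
- **Other things:** the piston measures where it was, and the other bystanders look unmoved in the top view, apart from the brush, which the arm partly hides there. The arm was clear of everything, and the highest force reported at the end of a move was about 6 N.

**Disagreements:** the point network put the dark offcut's position on the rail, and in the side view it misplaced the lever too. I used depth and geometry instead for both. The wrist-camera and depth estimates of the dark offcut differed by about 5 mm along its length, which did not affect the grasp.

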